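# Stack the spacer and hover the cover over the housing

## Task

Lay the orange spacer frame squarely on top of the grey housing so that its corner holes line up with the threaded holes, and let go of it. Then pick up the aluminium cover with the black handle and hold it level about a centimetre above the spacer, its four holes lined up over the threaded holes, ready for the screws. Finish while still holding the cover there, motionless and touching neither spacer nor housing, and leave the other things on the bench where they are.

Things in the scene. Friction and masses are not known exactly. Their poses are not given: they have to be found in the camera images.
- housing: grey instrument housing fixed to the bench, 60 (its x) x 130 (its y) x 40 mm; origin at the centre of its underside, z up. Flat top with a 36 x 80 mm recess (circuit board inside) and four 6 mm brass-rimmed threaded holes at x = +-19, y = +-53 mm. At each short end a foot tab (34 mm wide, 8 mm high with its screw) reaches to y = +-87 mm; long sides plain. Same after a half turn about z.
- spacer: loose orange spacer frame, 60 (its x) x 130 (its y) x 8 mm, flat on the bench; origin at the centre of its underside, z up. Window 36 x 80 mm, four 11 mm through holes at x = +-19, y = +-53 mm. 0.06 to 0.13 kg. Can be gripped across its 60 mm width by the long outer edges. Same after a half turn about z. It and the cover may start swapped, left or right.
- cover: loose aluminium cover plate, 60 (its x) x 130 (its y) x 5 mm, flat on the bench; origin at the centre of its underside, z up. Four 11 mm through holes at x = +-19, y = +-53 mm. Black handle over the centre: a bar along y, 80 mm long, 12 mm wide, from 29 to 43 mm above the origin, on 12 mm posts at y = +-34 mm. 0.15 to 0.31 kg, balanced about the bar's middle. Same after a half turn about z.
- capped_vial: sample vial with a red cap, 39x36x60 mm, upright, origin at the centre of its underside; a loose bystander, to be left alone
- pliers: yellow-handled pliers lying flat, 54x170x16 mm, origin at the centre of the underside; a loose bystander, to be left alone
- blue_bottle: slim blue dropper bottle, 24x24x82 mm, upright, origin at the centre of its underside; a loose bystander, to be left alone
- white_puck: flat white disc, 67x62x10 mm, origin at the centre of its underside; a loose bystander, to be left alone

How it is judged:
On the way:
1. the spacer lies squarely on the housing, holes lined up, released (horizontal distance between spacer and housing below 0.004 m and angle between the x axis of spacer and the x axis of housing, either way round below 0.06 rad and z of spacer in the frame of housing between 0.037 and 0.043 m and angle between spacer's own z axis and vertical below 0.07 rad and contact force between spacer and the fingers below 0.1 N and linear speed of spacer below 0.02 m/s), for 0.3 s.
At the end, for the whole second after the job is handed in: Spacer flat on the housing, released; cover held by the fingers, at rest, level within 0.07 rad, its underside 4 to 20 mm above the spacer, touching neither spacer nor housing; both centred on the housing within 4 mm and square to it within 0.06 rad (all of step 1 and horizontal distance between cover and housing below 0.004 m and angle between the x axis of cover and the x axis of housing, either way round below 0.06 rad and z of cover in the frame of housing between 0.052 and 0.068 m and angle between cover's own z axis and vertical below 0.07 rad and contact force between cover and the fingers above 0.5 N and contact force between cover and spacer below 0.05 N and contact force between cover and housing below 0.05 N and linear speed of cover below 0.02 m/s and angular speed of cover below 0.1 rad/s); the arm keeps its last pose, push and grip.
It fails at once if the red-capped vial displaced by more than 3 cm (distance of capped_vial from where it was at the start of the episode above 0.03 m).
It fails at once if the pliers displaced by more than 3 cm (distance of pliers from where it was at the start of the episode above 0.03 m).
It fails at once if the blue bottle displaced by more than 3 cm (distance of blue_bottle from where it was at the start of the episode above 0.03 m).
It fails at once if the white puck displaced by more than 3 cm (distance of white_puck from where it was at the start of the episode above 0.03 m).
It also fails if it takes over 64 s, if anything falls off the work surface, if the arm or the gripper's body presses on something with over 40 N, if the wrist force passes 120 N, or if a joint passes its speed limit or range.

## Robot

A 6-joint arm with a two-finger parallel gripper is mounted at the origin on a cart in front of the work surface, level with it; the furniture and walls round the work are solid. World frame = base frame: x ahead of the robot, y to its left, z up, the work surface at z = 0. Lengths are in m, angles in rad, forces in N, time in s.
With the tool pointing down it reaches from about 0.3 to 0.85 m from the base axis. Payload 4.2 kg.
Tool frame: the origin (TCP) lies at the very end of the fingers, on their centre line; the grasp point (between the pads) lies bot.tcp_to_grasp behind it (bot.tcp_to_grasp is the distance from the TCP to the grasp point, in m); z points along the fingers, y is the line along which they close (so a half turn about z gives the same grasp; the last joint's range is limited). The gripper opens to 91 mm and grips with 3 to 60 N. Pads are 32 mm wide; open, the fingers measure 118 mm over their backs; the gripper's body (76 mm by 178 mm) begins 60 mm behind the grasp point.
Start: joints at [-1.243, 0.32, 1.565, -0, 1.257, -0.02], TCP at [0.196, -0.541, 0.214] pointing down, gripper open.
Joint ranges: [-3.11, 3.11], [-0.84, 2.01], [0.21, 2.61], [-1.34, 4.49], [0.05, 2.63], [-2.56, 2.56]. Speed limits (rad/s): [2.57, 2.57, 3.14, 3.14, 3.14, 3.14].

## Interface

Orientations are given as a unit quaternion [w, x, y, z].
In Python, from bench import bot gives the robot as it stands.
- The arm moves only by the tool step_arm, never from a script. Its argument "deltas" is a list of rows, each an object of numbers: "hand": the opening, from 0 (shut) to 1 (fully open); "x", "y", "z": the shift along the tool's x, y, z in mm; "roll": the turn about the tool's z in degrees. In form: [{"hand": .., "x": .., "y": .., "z": .., "roll": ..}, ...]. A call has exactly 5 rows; each row shifts and turns the commanded pose from where the row before left it, along the tool's axes as they then stand; what a row does not reach is not made up. A row lasts 1/12 s, in which the tool goes at most 41.7 mm and 7.16 degrees, less where a joint would pass 70% of its speed; a pose out of reach is approached as far as the arm can. A call with a gripper value outside its range is refused whole. The fingers move at their own pace and stop on an object; "squeeze" is the grip in N (left out, the last holds). Time passes only in rows, so rows that do not move let the fingers close, or fill a call up. It gives the time, the measured TCP pose, the force, the opening and the grip force at its end, in the units of the state.
- bot.get_obs(): the state, without advancing time (a new reading comes with each control period).
- bot.camera(name): name is "side" or "top"; returns (picture, depth): 400x640x3 uint8, red, green, blue; 400x640 float32, m along the optical axis (not along the pixel's ray), 0 where there is no reading.
- bot.calibration(name): a dict with "fx", "fy", "cx", "cy" (pixels), "extrinsics" (4x4, takes a point from camera to world coordinates). Camera axes: x right, y down, z forward; pixel columns grow to the right and rows downward; lengths in m; the calibration is good to about 2 mm. A picture is of the moment at which its call begins. calibration takes no time and is no camera call.
- bot.hand_in(): hands the job in; it is judged then, once.
The state is a dict: "t": time; "q": joint angles; "qvel": joint speeds; "effort": joint torques, N m; "eef_pos": TCP position; "ee_rot": TCP orientation; "wrist_force": force on the tool from outside, world axes, zero at the start; "torque": the same for the moment, N m; "finger_gap": finger opening in m; "grasp_force": force on a finger pad.
Only numpy, scipy, OpenCV 4.12 (cv2) and the standard library are available. Lean on these libraries where they do the work, as an engineer would, in place of code of your own. Each camera call takes 0.05 s, during which the arm holds its last target. There are 200 camera calls.

## Working session

There is one attempt and no reset: what is moved stays moved. The work goes in short steps, Python scripts to look and compute and a tool call to move; the robot and the scene stay as the last step left them, time stands still between calls to the robot, and variables do not carry over. Pictures are saved under pics/ and viewed, at most 10 in all, crops included, and the job is handed in when it is done.

Besides the shell and the picture viewer there is one more tool, called after "Emit:" by a JSON object that holds its "name" and its "arguments", one argument or row to a line. step_arm: Moves the arm, as the interface text tells. Its arguments: {"type":"object","properties":{"deltas":{"type":"array","items":{"type":"object","properties":{"hand":{"type":"number"},"x":{"type":"number"},"y":{"type":"number"},"z":{"type":"number"},"roll":{"type":"number"}}}},"squeeze":{"type":"number"}},"required":["deltas"]}

```bash
mkdir -p pics
python3 - <<'E'
from bench import bot
import cv2,numpy as np
for n in("top","side"):
    p,d=bot.camera(n); cv2.imwrite(f"pics/{n}0.png",p[:,:,::-1]); np.savez(f"{n}0.npz",p=p,d=d)
    c=bot.calibration(n); print({k:np.round(v,3).tolist() for k,v in c.items()})
print(bot.get_obs(),bot.tcp_to_grasp)
E
```

```text
{'fx': 369.79, 'fy': 369.79, 'cx': 326.816, 'cy': 199.84, 'extrinsics': [[0.002, -0.99, 0.142, 0.404], [-1.0, -0.002, 0.003, -0.029], [-0.003, -0.142, -0.99, 1.088], [0.0, 0.0, 0.0, 1.0]]}
{'fx': 414.629, 'fy': 414.629, 'cx': 321.257, 'cy': 201.292, 'extrinsics': [[-0.968, -0.107, 0.227, 0.337], [-0.25, 0.494, -0.833, 0.852], [-0.023, -0.863, -0.505, 0.562], [0.0, 0.0, 0.0, 1.0]]}
{'t': 0.1, 'q': array([-1.24298357e+00,  3.20226237e-01,  1.56552745e+00,  2.46371166e-07,
        1.25738009e+00, -1.99880944e-02]), 'qvel': array([ 1.92450165e-03, -2.25512125e-03, -2.05803826e-03, -7.13395411e-04,
        1.57794607e-06,  1.07060104e-03]), 'effort': array([ 6.29350998e-04, -4.13333559e+01, -2.32508236e+01,  7.29229418e-02,
        4.21542011e-02, -7.12408291e-05]), 'eef_pos': array([ 0.19584558, -0.5401586 ,  0.21321682]), 'ee_rot': array([-7.61469621e-04,  9.84917103e-01,  1.73025162e-01, -1.18015308e-04]), 'wrist_force': array([-0.09208006,  0.959585  ,  0.24721796]), 'torque': array([-0.04302311, -0.06866711, -0.02186475]), 'grasp_force': 0.0, 'finger_gap': 0.09126191481607629} 0.0188
```

View pics/top0.png

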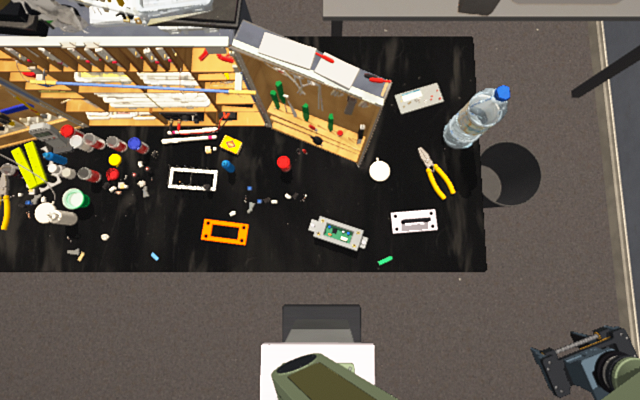

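View pics/side0.png

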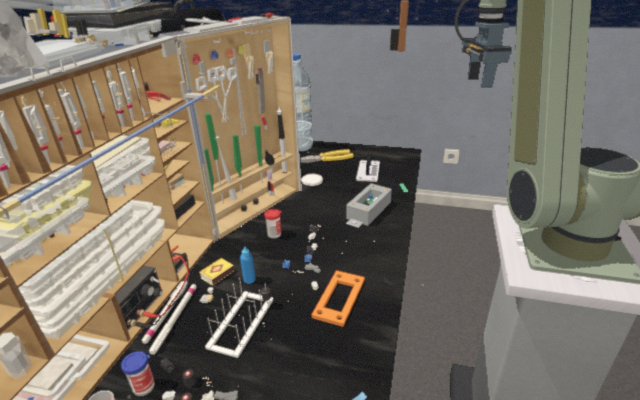

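```bash
cat > h.py <<'E'
import cv2,numpy as np
from bench import bot
def ray(n,uv,z):
    c=bot.calibration(n);E=np.array(c["extrinsics"]);uv=np.atleast_2d(uv).astype(float)
    r=np.c_[(uv[:,0]-c["cx"])/c["fx"],(uv[:,1]-c["cy"])/c["fy"],np.ones(len(uv))]@E[:3,:3].T
    return (E[:3,3]+r*((z-E[2,3])/r[:,2])[:,None])[:,:2]
def proj(n,P):
    c=bot.calibration(n);E=np.linalg.inv(np.array(c["extrinsics"]));q=np.atleast_2d(P)@E[:3,:3].T+E[:3,3]
    return np.c_[q[:,0]/q[:,2]*c["fx"]+c["cx"],q[:,1]/q[:,2]*c["fy"]+c["cy"]]
def blob(n,m,z,k=0):
    "largest blob -> hull in world plane z: centroid, long-axis angle, rect size"
    cs,_=cv2.findContours(m.astype(np.uint8),cv2.RETR_EXTERNAL,cv2.CHAIN_APPROX_NONE)
    c=max(cs,key=cv2.contourArea); w=(ray(n,c[:,0],z)*1000).astype(np.float32)
    (cx,cy),(a,b),th=cv2.minAreaRect(w); th=th if a>b else th+90
    M=cv2.moments(cv2.convexHull(w)); mu=.5*np.arctan2(2*M["mu11"],M["mu20"]-M["mu02"])
    return dict(rect=np.round([cx,cy,a,b,th],1),cen=np.round([M["m10"]/M["m00"],M["m01"]/M["m00"]],1),mom_deg=round(np.degrees(mu)%180,1))
def zmap(n,d):
    c=bot.calibration(n);E=np.array(c["extrinsics"]);v,u=np.mgrid[:400,:640]
    P=np.stack([(u-c["cx"])/c["fx"]*d,(v-c["cy"])/c["fy"]*d,d],-1); return P@E[:3,:3].T+E[:3,3]
E
python3 - <<'E'
from h import *
f=np.load("top0.npz");p,d=f["p"],f["d"];W=zmap("top",d)
hsv=cv2.cvtColor(p,cv2.COLOR_RGB2HSV)
def win(m,a,b,c,e):
    o=np.zeros_like(m);o[b:e,a:c]=m[b:e,a:c];return o
og=(hsv[...,0]<22)&(hsv[...,1]>120)&(hsv[...,2]>90)
print("spacer",blob("top",win(og,190,210,260,255),.008))
print("cover",blob("top",win((hsv[...,2]>100),385,203,445,240),.005))
zz=W[...,2]; print("housing z", np.percentile(zz[225:240,320:355],[5,25,50,75,95]), "bench",np.median(zz[245:260,280:320]))
m=win((zz>.028)&(zz<.055)&(d>0),300,205,380,260)
print("housing",blob("top",m,.04),m.sum())
for n,w in dict(vial=(270,150,298,175),bottle=(215,155,240,176),puck=(365,155,395,185),pl=(410,140,460,202)).items():
    print(n,blob("top",win(hsv[...,2]>90,*w),.01))
cv2.imwrite("pics/crop1.png",cv2.resize(p[200:260,190:450,::-1],None,fx=3,fy=3,interpolation=cv2.INTER_CUBIC))
E
```

```text
spacer {'rect': array([466. , 272.8, 135.9,  65. ,  82.6]), 'cen': array([465.9, 272.9]), 'mom_deg': np.float64(82.4)}
cover {'rect': array([ 498.2, -280.4,   64.3,  134.1,   94.7]), 'cen': array([ 498.1, -280.2]), 'mom_deg': np.float64(94.3)}
housing z [0.01615991 0.01908066 0.02201822 0.03794391 0.04167513] bench -0.0007234063986787387
housing {'rect': array([461.2, -56.3, 129.8,  59.8,  71.6]), 'cen': array([461.3, -56.4]), 'mom_deg': np.float64(71.4)} 630
vial {'rect': array([670.2, 104. ,  49.2,  38.8,   1.2]), 'cen': array([670.9, 103.3]), 'mom_deg': np.float64(23.2)}
bottle {'rect': array([663. , 270.6,  43.7,  25. ,  53.4]), 'cen': array([662.8, 272. ]), 'mom_deg': np.float64(49.6)}
puck {'rect': array([ 647.3, -181.5,   64.2,   63.4,   57. ]), 'cen': array([ 649.2, -181.2]), 'mom_deg': np.float64(11.9)}
pl {'rect': array([ 646. , -347.4,  171.9,   56.7,   24.4]), 'cen': array([ 632.2, -350.9]), 'mom_deg': np.float64(29.5)}
```

View pics/crop1.png

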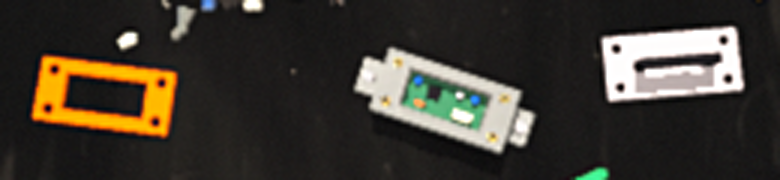

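Emit:
{"name": "step_arm", "arguments": {
  "deltas": [
    {"roll": -7},
    {"roll": -7},
    {"roll": -7},
    {"roll": -7},
    {"roll": -7}
  ]
}}

```text
validation failed for argument at $.de...
```

Emit:
{"name": "step_arm", "arguments": {
  "deltas": [
    {"roll": -7},
    {"roll": -7},
    {"roll": -7},
    {"roll": -6.5},
    {}
  ]
}}

```text
validation failed for argument at $.de...
```

```bash
cat >> h.py <<'E'
def go(x,y,z,yaw):
    "remaining tool-frame deltas in mm / deg to a goal (mm, yaw of tool x in deg)"
    from scipy.spatial.transform import Rotation as R
    o=bot.get_obs();M=R.from_quat(np.roll(o["ee_rot"],-1)).as_matrix();t=o["eef_pos"]*1000
    a=np.degrees(np.arctan2(M[1,0],M[0,0]));roll=-((yaw-a+90)%180-90)
    print("t",round(o["t"],2),"tcp",t.round(1),"yaw",a.round(1),"tilt",M[2,2].round(4),"q6",o["q"][5].round(2),"gap",round(o["finger_gap"]*1000,1),"gf",round(o["grasp_force"],1),"F",o["wrist_force"].round(1))
    print("delta",(M.T@(np.array([x,y,z])-t)).round(1),"roll",round(roll,1))
E
python3 -c "
from h import *
print(ray('top',[[(445.5)/3-.5+190,100/3-.5+200]],.04))
go(466,273,200,82.5)"
```

```text
[[ 0.46068471 -0.05753226]]
t 0.1 tcp [ 195.8 -540.2  213.2] yaw 19.9 tilt -1.0 q6 -0.02 gap 91.3 gf 0.0 F [-0.1  1.   0.2]
delta [ 531.1 -672.4   14.3] roll -62.6
```

Emit:
{"name": "step_arm", "arguments": {
  "deltas": [
    {"hand": 1, "x": 0, "y": 0, "z": 0, "roll": -7},
    {"hand": 1, "x": 0, "y": 0, "z": 0, "roll": -7},
    {"hand": 1, "x": 0, "y": 0, "z": 0, "roll": -7},
    {"hand": 1, "x": 0, "y": 0, "z": 0, "roll": -7},
    {"hand": 1, "x": 0, "y": 0, "z": 0, "roll": -7}
  ]
}}

```text
t: 0.52
eef_pos: [0.1959, -0.5403, 0.2135]
ee_rot: [-0.001, 0.886, 0.464, 0.0]
wrist_force: [0.9, -0.3, -0.8]
finger_gap: 0.0909
grasp_force: 0.0
```

Emit:
{"name": "step_arm", "arguments": {
  "deltas": [
    {"hand": 1, "x": 0, "y": 0, "z": 0, "roll": -7},
    {"hand": 1, "x": 0, "y": 0, "z": 0, "roll": -7},
    {"hand": 1, "x": 0, "y": 0, "z": 0, "roll": -7},
    {"hand": 1, "x": 0, "y": 0, "z": 0, "roll": -6.5},
    {"hand": 1, "x": 0, "y": 0, "z": 0, "roll": 0}
  ]
}}

```text
t: 0.93
eef_pos: [0.1959, -0.5403, 0.2135]
ee_rot: [-0.0, 0.752, 0.66, 0.0]
wrist_force: [0.4, -0.0, -0.9]
finger_gap: 0.0912
grasp_force: 0.0
```

```bash
python3 -c "
from h import *
go(466,273,200,82.5)"
```

```text
t 0.93 tcp [ 195.9 -540.3  213.5] yaw 82.5 tilt -1.0 q6 -1.11 gap 91.2 gf 0.0 F [ 0.4 -0.  -0.9]
delta [841.5 162.1  14.1] roll 0.0
```

Emit:
{"name": "step_arm", "arguments": {
  "deltas": [
    {"hand": 1, "x": 34, "y": 6.5, "z": 0, "roll": 0},
    {"hand": 1, "x": 34, "y": 6.5, "z": 0, "roll": 0},
    {"hand": 1, "x": 34, "y": 6.5, "z": 0, "roll": 0},
    {"hand": 1, "x": 34, "y": 6.5, "z": 0, "roll": 0},
    {"hand": 1, "x": 34, "y": 6.5, "z": 0, "roll": 0}
  ]
}}

```text
t: 1.35
eef_pos: [0.2507, -0.3746, 0.2136]
ee_rot: [-0.0, 0.754, 0.657, 0.0]
wrist_force: [0.5, 0.3, -0.0]
finger_gap: 0.0913
grasp_force: 0.0
```

Emit:
{"name": "step_arm", "arguments": {
  "deltas": [
    {"hand": 1, "x": 34, "y": 6.5, "z": 0, "roll": 0},
    {"hand": 1, "x": 34, "y": 6.5, "z": 0, "roll": 0},
    {"hand": 1, "x": 34, "y": 6.5, "z": 0, "roll": 0},
    {"hand": 1, "x": 34, "y": 6.5, "z": 0, "roll": 0},
    {"hand": 1, "x": 34, "y": 6.5, "z": 0, "roll": 0}
  ]
}}

```text
t: 1.77
eef_pos: [0.3052, -0.2104, 0.2139]
ee_rot: [0.0, 0.754, 0.657, 0.0]
wrist_force: [0.5, 0.5, 1.0]
finger_gap: 0.0913
grasp_force: 0.0
```

Emit:
{"name": "step_arm", "arguments": {
  "deltas": [
    {"hand": 1, "x": 34, "y": 6.5, "z": 0, "roll": 0},
    {"hand": 1, "x": 34, "y": 6.5, "z": 0, "roll": 0},
    {"hand": 1, "x": 34, "y": 6.5, "z": 0, "roll": 0},
    {"hand": 1, "x": 34, "y": 6.5, "z": 0, "roll": 0},
    {"hand": 1, "x": 34, "y": 6.5, "z": 0, "roll": 0}
  ]
}}

```text
t: 2.18
eef_pos: [0.3598, -0.0462, 0.214]
ee_rot: [0.0, 0.753, 0.658, 0.0]
wrist_force: [0.5, 0.3, 0.3]
finger_gap: 0.0915
grasp_force: 0.0
```

Emit:
{"name": "step_arm", "arguments": {
  "deltas": [
    {"hand": 1, "x": 34, "y": 6.5, "z": 0, "roll": 0},
    {"hand": 1, "x": 34, "y": 6.5, "z": 0, "roll": 0},
    {"hand": 1, "x": 34, "y": 6.5, "z": 0, "roll": 0},
    {"hand": 1, "x": 34, "y": 6.5, "z": 0, "roll": 0},
    {"hand": 1, "x": 34, "y": 6.5, "z": 0, "roll": 0}
  ]
}}

```text
t: 2.6
eef_pos: [0.4144, 0.1182, 0.2139]
ee_rot: [0.0, 0.753, 0.658, -0.0]
wrist_force: [0.4, 0.1, -0.2]
finger_gap: 0.0912
grasp_force: 0.0
```

```bash
python3 -c "
from h import *
go(466,273,100,82.5)"
```

```text
t 2.6 tcp [414.4 118.2 213.9] yaw 82.3 tilt -1.0 q6 0.39 gap 91.2 gf 0.0 F [ 0.4  0.1 -0.2]
delta [160.4  30.3 113.8] roll -0.2
```

Emit:
{"name": "step_arm", "arguments": {
  "deltas": [
    {"hand": 1, "x": 32, "y": 6, "z": 15, "roll": 0},
    {"hand": 1, "x": 32, "y": 6, "z": 20, "roll": 0},
    {"hand": 1, "x": 32, "y": 6, "z": 25, "roll": 0},
    {"hand": 1, "x": 32, "y": 6, "z": 25, "roll": 0},
    {"hand": 1, "x": 25, "y": 4, "z": 25, "roll": 0}
  ]
}}

```text
t: 3.02
eef_pos: [0.463, 0.2668, 0.1027]
ee_rot: [0.0, 0.753, 0.658, 0.001]
wrist_force: [1.2, -0.3, 0.7]
finger_gap: 0.0911
grasp_force: 0.0
```

Emit:
{"name": "step_arm", "arguments": {
  "deltas": [
    {"hand": 1, "x": 0, "y": 0, "z": 0, "roll": 0},
    {"hand": 1, "x": 0, "y": 0, "z": 0, "roll": 0},
    {"hand": 1, "x": 0, "y": 0, "z": 0, "roll": 0},
    {"hand": 1, "x": 0, "y": 0, "z": 0, "roll": 0},
    {"hand": 1, "x": 0, "y": 0, "z": 0, "roll": 0}
  ]
}}

```text
t: 3.43
eef_pos: [0.4628, 0.2636, 0.1053]
ee_rot: [0.0, 0.753, 0.658, 0.001]
wrist_force: [1.0, 0.5, 0.7]
finger_gap: 0.0912
grasp_force: 0.0
```

```bash
python3 -c "
from h import *
go(466,273,3,82.5)
p,d=bot.camera('side');cv2.imwrite('pics/s1.png',cv2.resize(p[220:370,240:440,::-1],None,fx=3,fy=3))"
```

```text
t 3.43 tcp [462.8 263.6 105.3] yaw 82.3 tilt -1.0 q6 0.63 gap 91.2 gf 0.0 F [1.  0.5 0.7]
delta [  9.6   1.7 102.4] roll -0.2
```

View pics/s1.png

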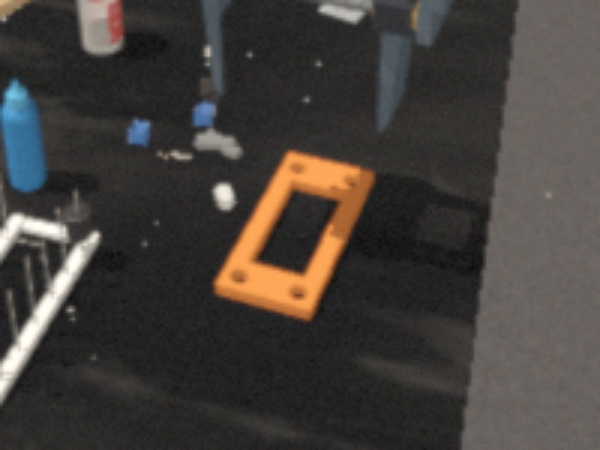

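Emit:
{"name": "step_arm", "arguments": {
  "deltas": [
    {"hand": 1, "x": 9.5, "y": 2, "z": 20, "roll": 0},
    {"hand": 1, "x": 0, "y": 0, "z": 25, "roll": 0},
    {"hand": 1, "x": 0, "y": 0, "z": 25, "roll": 0},
    {"hand": 1, "x": 0, "y": 0, "z": 12, "roll": 0},
    {"hand": 1, "x": 0, "y": 0, "z": 0, "roll": 0}
  ]
}}

```text
t: 3.9
eef_pos: [0.464, 0.2719, 0.0201]
ee_rot: [-0.0, 0.753, 0.658, -0.002]
wrist_force: [0.2, 0.7, -0.3]
finger_gap: 0.0914
grasp_force: 0.0
```

```bash
python3 -c "
from h import *
f=np.load('side0.npz');p=f['p'];h=cv2.cvtColor(p,cv2.COLOR_RGB2HSV)
m=(h[...,0]<22)&(h[...,1]>120)&(h[...,2]>90);m[:265]=0;m[330:]=0;m[:,:305]=0;m[:,370:]=0
cs=max(cv2.findContours(m.astype(np.uint8),0,1)[0],key=cv2.contourArea)
print(blob('side',m,.006))
go(466,273,3,82.5)"
```

```text
{'rect': array([465.3, 273.1, 141.9,  65.6,  83.1]), 'cen': array([465.4, 273. ]), 'mom_deg': np.float64(83.4)}
t 3.9 tcp [464.  271.9  20.1] yaw 82.4 tilt -1.0 q6 0.64 gap 91.4 gf 0.0 F [ 0.2  0.7 -0.3]
delta [ 1.4  1.9 17.1] roll -0.1
```

Emit:
{"name": "step_arm", "arguments": {
  "deltas": [
    {"hand": 1, "x": 1.5, "y": 1.5, "z": 9, "roll": 0},
    {"hand": 1, "x": 0, "y": 0, "z": 8, "roll": 0},
    {"hand": 1, "x": 0, "y": 0, "z": 0, "roll": 0},
    {"hand": 0.5, "x": 0, "y": 0, "z": 0, "roll": 0},
    {"hand": 0.5, "x": 0, "y": 0, "z": 0, "roll": 0}
  ],
  "squeeze": 20
}}

```text
t: 4.32
eef_pos: [0.4677, 0.275, 0.0055]
ee_rot: [0.0, 0.752, 0.659, 0.001]
wrist_force: [-0.1, -0.5, 0.5]
finger_gap: 0.0804
grasp_force: 0.0
```

Emit:
{"name": "step_arm", "arguments": {
  "deltas": [
    {"hand": 0.5, "x": 0, "y": 0, "z": 0, "roll": 0},
    {"hand": 0.5, "x": 0, "y": 0, "z": 0, "roll": 0},
    {"hand": 0.5, "x": 0, "y": 0, "z": 0, "roll": 0},
    {"hand": 0.5, "x": 0, "y": 0, "z": 0, "roll": 0},
    {"hand": 0.5, "x": 0, "y": 0, "z": 0, "roll": 0}
  ]
}}

```text
t: 4.73
eef_pos: [0.4675, 0.2749, 0.0053]
ee_rot: [0.0, 0.752, 0.659, 0.0]
wrist_force: [-0.5, -0.6, 3.1]
finger_gap: 0.0596
grasp_force: 20.0
```

```bash
python3 -c "
from h import *
go(466,273,3,82.5)"
```

```text
t 4.73 tcp [467.5 274.9   5.3] yaw 82.4 tilt -1.0 q6 0.64 gap 59.6 gf 20.0 F [-0.5 -0.6  3.1]
delta [-2.  -1.2  2.3] roll -0.1
```

Emit:
{"name": "step_arm", "arguments": {
  "deltas": [
    {"hand": 0.8, "x": 0, "y": 0, "z": 0, "roll": 0},
    {"hand": 0.8, "x": -2, "y": 0, "z": 2.5, "roll": 0},
    {"hand": 0.8, "x": 0, "y": 0, "z": 0, "roll": 0},
    {"hand": 0.5, "x": 0, "y": 0, "z": 0, "roll": 0},
    {"hand": 0.5, "x": 0, "y": 0, "z": 0, "roll": 0}
  ]
}}

```text
t: 5.15
eef_pos: [0.4669, 0.2727, 0.0022]
ee_rot: [-0.0, 0.752, 0.659, -0.0]
wrist_force: [0.3, -0.6, 0.3]
finger_gap: 0.0625
grasp_force: 0.0
```

Emit:
{"name": "step_arm", "arguments": {
  "deltas": [
    {"hand": 0.5, "x": 0, "y": 0, "z": 0, "roll": 0},
    {"hand": 0.5, "x": 0, "y": 0, "z": 0, "roll": 0},
    {"hand": 0.5, "x": 0, "y": 0, "z": 0, "roll": 0},
    {"hand": 0.5, "x": 0, "y": 0, "z": 0, "roll": 0},
    {"hand": 0.5, "x": 0, "y": 0, "z": 0, "roll": 0}
  ],
  "squeeze": 25
}}

```text
t: 5.57
eef_pos: [0.467, 0.2728, 0.0024]
ee_rot: [0.0, 0.752, 0.659, -0.0]
wrist_force: [0.4, 0.1, -0.8]
finger_gap: 0.0598
grasp_force: 25.0
```

```bash
python3 -c "
from h import *
go(461,-56.8,150,71.5)"
```

```text
t 5.57 tcp [467.  272.8   2.4] yaw 82.4 tilt -1.0 q6 0.64 gap 59.8 gf 25.0 F [ 0.4  0.1 -0.8]
delta [-327.5   37.5 -147.6] roll 10.9
```

Emit:
{"name": "step_arm", "arguments": {
  "deltas": [
    {"hand": 0.5, "x": 0, "y": 0, "z": -10, "roll": 0},
    {"hand": 0.5, "x": 0, "y": 0, "z": -25, "roll": 0},
    {"hand": 0.5, "x": 0, "y": 0, "z": -30, "roll": 0},
    {"hand": 0.5, "x": 0, "y": 0, "z": -30, "roll": 5.5},
    {"hand": 0.5, "x": 0, "y": 0, "z": -15, "roll": 5.4}
  ]
}}

```text
t: 5.98
eef_pos: [0.4686, 0.2737, 0.1167]
ee_rot: [0.0, 0.813, 0.583, 0.003]
wrist_force: [-0.1, 0.3, -0.5]
finger_gap: 0.0599
grasp_force: 25.0
```

```bash
python3 -c "
from h import *
go(461,-56.8,110,71.5)"
```

```text
t 5.98 tcp [468.6 273.7 116.7] yaw 71.3 tilt -1.0 q6 0.83 gap 59.9 gf 25.0 F [-0.1  0.3 -0.5]
delta [-315.5   98.9    5.7] roll -0.2
```

Emit:
{"name": "step_arm", "arguments": {
  "deltas": [
    {"hand": 0.5, "x": -20, "y": 6.5, "z": 0, "roll": 0},
    {"hand": 0.5, "x": -32, "y": 10, "z": 0, "roll": 0},
    {"hand": 0.5, "x": -32, "y": 10, "z": 0, "roll": 0},
    {"hand": 0.5, "x": -32, "y": 10, "z": 0, "roll": 0},
    {"hand": 0.5, "x": -32, "y": 10, "z": 0, "roll": 0}
  ]
}}

```text
t: 6.4
eef_pos: [0.464, 0.1164, 0.1133]
ee_rot: [0.0, 0.811, 0.585, 0.0]
wrist_force: [1.2, -0.2, -1.2]
finger_gap: 0.0596
grasp_force: 25.0
```

Emit:
{"name": "step_arm", "arguments": {
  "deltas": [
    {"hand": 0.5, "x": -35, "y": 11, "z": 0, "roll": 0},
    {"hand": 0.5, "x": -35, "y": 11, "z": 0, "roll": 0},
    {"hand": 0.5, "x": -35, "y": 11, "z": 0, "roll": 0},
    {"hand": 0.5, "x": -35, "y": 11, "z": 0, "roll": 0},
    {"hand": 0.5, "x": -27, "y": 8, "z": 0, "roll": 0}
  ]
}}

```text
t: 6.82
eef_pos: [0.4605, -0.0596, 0.1134]
ee_rot: [0.001, 0.812, 0.584, 0.0]
wrist_force: [0.6, -0.2, 0.1]
finger_gap: 0.0593
grasp_force: 25.0
```

Emit:
{"name": "step_arm", "arguments": {
  "deltas": [
    {"hand": 0.5, "x": 0, "y": 0, "z": 0, "roll": 0},
    {"hand": 0.5, "x": 0, "y": 0, "z": 0, "roll": 0},
    {"hand": 0.5, "x": 0, "y": 0, "z": 0, "roll": 0},
    {"hand": 0.5, "x": 0, "y": 0, "z": 0, "roll": 0},
    {"hand": 0.5, "x": 0, "y": 0, "z": 0, "roll": 0}
  ]
}}

```text
t: 7.23
eef_pos: [0.4607, -0.0561, 0.1126]
ee_rot: [-0.0, 0.811, 0.585, 0.0]
wrist_force: [0.4, 0.2, -1.1]
finger_gap: 0.0599
grasp_force: 25.0
```

```bash
python3 -c "
from h import *
go(461,-56.8,70,71.5)
p,d=bot.camera('side');cv2.imwrite('pics/s2.png',cv2.resize(p[100:250,270:470,::-1],None,fx=4,fy=4,interpolation=2))
p,d=bot.camera('top');np.savez('t2.npz',p=p,d=d)"
```

```text
t 7.23 tcp [460.7 -56.1 112.6] yaw 71.6 tilt -1.0 q6 0.17 gap 59.9 gf 25.0 F [ 0.4  0.2 -1.1]
delta [-0.6  0.5 42.6] roll 0.1
```

View pics/s2.png

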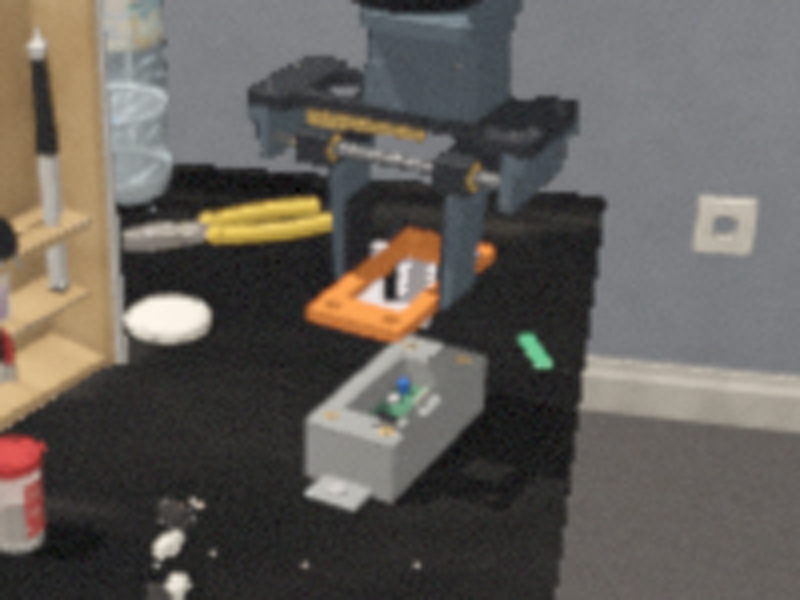

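Emit:
{"name": "step_arm", "arguments": {
  "deltas": [
    {"hand": 0.5, "x": 0, "y": 0, "z": 15, "roll": 0},
    {"hand": 0.5, "x": 0, "y": 0, "z": 20, "roll": 0},
    {"hand": 0.5, "x": 0, "y": 0, "z": 17, "roll": 0},
    {"hand": 0.5, "x": 0, "y": 0, "z": 9, "roll": 0},
    {"hand": 0.5, "x": 0, "y": 0, "z": 0, "roll": 0}
  ]
}}

```text
t: 7.75
eef_pos: [0.4592, -0.0565, 0.0498]
ee_rot: [-0.001, 0.811, 0.585, -0.002]
wrist_force: [-0.6, -0.3, -1.0]
finger_gap: 0.06
grasp_force: 25.0
```

```bash
python3 -c "
from h import *
go(461,-56.8,42.5,71.5)
p,d=bot.camera('side');np.savez('s3.npz',p=p,d=d)
h=cv2.cvtColor(p,cv2.COLOR_RGB2HSV)
m=(h[...,0]<22)&(h[...,1]>120)&(h[...,2]>90);m[:150]=0;m[240:]=0;m[:,:335]=0;m[:,400:]=0
W=zmap('side',d);P=W[cv2.erode(m.astype(np.uint8),np.ones((2,2)))>0];P=P[P[:,2]>.03]
A=np.c_[P[:,:2]-P[:,:2].mean(0),np.ones(len(P))];k=np.linalg.lstsq(A,P[:,2],rcond=None)[0];print(len(P),'plane',k)
print(blob('side',m,.056))
cv2.imwrite('pics/s3.png',cv2.resize(p[150:250,330:410,::-1],None,fx=6,fy=6,interpolation=2))"
```

```text
t 7.75 tcp [459.2 -56.5  49.8] yaw 71.6 tilt -1.0 q6 0.17 gap 60.0 gf 25.0 F [-0.6 -0.3 -1. ]
delta [0.3 1.8 7.3] roll 0.1
395 plane [ 0.18729271 -0.033099    0.05875748]
{'rect': array([458.9, -50.3, 144.8,  66.6,  72.3]), 'cen': array([465.5, -41.1]), 'mom_deg': np.float64(82.2)}
```

View pics/s3.png

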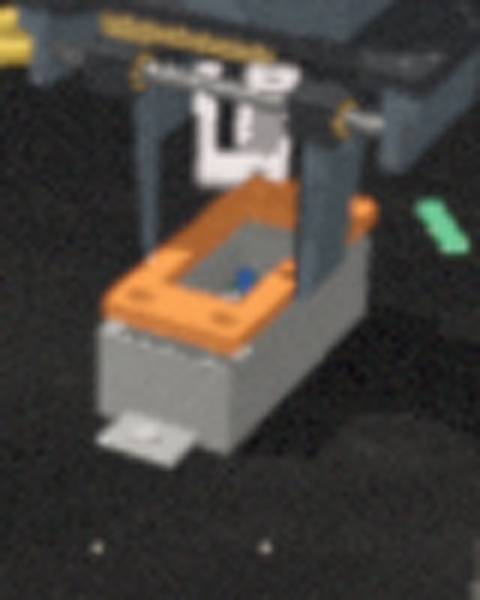

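Emit:
{"name": "step_arm", "arguments": {
  "deltas": [
    {"hand": 0.5, "x": 0, "y": 2.3, "z": 3, "roll": 0},
    {"hand": 0.5, "x": 0, "y": 0, "z": 3, "roll": 0},
    {"hand": 0.5, "x": 0, "y": 0, "z": 0, "roll": 0},
    {"hand": 0.5, "x": 0, "y": 0, "z": 0, "roll": 0},
    {"hand": 0.5, "x": 0, "y": 0, "z": 0, "roll": 0}
  ]
}}

```text
t: 8.22
eef_pos: [0.4631, -0.058, 0.0458]
ee_rot: [0.0, 0.811, 0.584, 0.0]
wrist_force: [0.4, -0.1, -0.2]
finger_gap: 0.0596
grasp_force: 25.0
```

```bash
python3 -c "
from h import *
go(461.7,-57,42.5,71.5)"
```

```text
t 8.22 tcp [463.1 -58.   45.8] yaw 71.5 tilt -1.0 q6 0.17 gap 59.6 gf 25.0 F [ 0.4 -0.1 -0.2]
delta [ 0.5 -1.7  3.3] roll 0.0
```

Emit:
{"name": "step_arm", "arguments": {
  "deltas": [
    {"hand": 0.5, "x": 0.5, "y": -1.2, "z": 2, "roll": 0},
    {"hand": 0.5, "x": 0, "y": 0, "z": 1, "roll": 0},
    {"hand": 0.5, "x": 0, "y": 0, "z": 0, "roll": 0},
    {"hand": 0.5, "x": 0, "y": 0, "z": 0, "roll": 0},
    {"hand": 0.5, "x": 0, "y": 0, "z": 0, "roll": 0}
  ]
}}

```text
t: 8.63
eef_pos: [0.4618, -0.0571, 0.0424]
ee_rot: [0.0, 0.811, 0.584, -0.0]
wrist_force: [-0.1, -0.4, -0.4]
finger_gap: 0.0598
grasp_force: 25.0
```

```bash
python3 -c "
from h import *
go(461.7,-57,42.5,71.5)"
```

```text
t 8.63 tcp [461.8 -57.1  42.4] yaw 71.5 tilt -1.0 q6 0.17 gap 59.8 gf 25.0 F [-0.1 -0.4 -0.4]
delta [ 0.  -0.2 -0.1] roll 0.0
```

No contact force yet; I'll lower slightly and then release.

Emit:
{"name": "step_arm", "arguments": {
  "deltas": [
    {"hand": 0.5, "x": 0, "y": 0, "z": 0.7, "roll": 0},
    {"hand": 0.5, "x": 0, "y": 0, "z": 0, "roll": 0},
    {"hand": 0.5, "x": 0, "y": 0, "z": 0, "roll": 0},
    {"hand": 0.5, "x": 0, "y": 0, "z": 0, "roll": 0},
    {"hand": 0.5, "x": 0, "y": 0, "z": 0, "roll": 0}
  ]
}}

```text
t: 9.05
eef_pos: [0.462, -0.0571, 0.0422]
ee_rot: [0.0, 0.811, 0.584, 0.0]
wrist_force: [-0.8, 0.4, 4.9]
finger_gap: 0.0598
grasp_force: 25.0
```

```bash
python3 -c "
from h import *
go(461.7,-57,42.5,71.5)"
```

```text
t 9.05 tcp [462.  -57.1  42.2] yaw 71.5 tilt -1.0 q6 0.17 gap 59.8 gf 25.0 F [-0.8  0.4  4.9]
delta [ 0.  -0.3 -0.3] roll 0.0
```

Contact (4.9 N up). Release, then lift.

Emit:
{"name": "step_arm", "arguments": {
  "deltas": [
    {"hand": 1, "x": 0, "y": 0, "z": 0, "roll": 0},
    {"hand": 1, "x": 0, "y": 0, "z": 0, "roll": 0},
    {"hand": 1, "x": 0, "y": 0, "z": 0, "roll": 0},
    {"hand": 1, "x": 0, "y": 0, "z": 0, "roll": 0},
    {"hand": 1, "x": 0, "y": 0, "z": 0, "roll": 0}
  ]
}}

```text
t: 9.47
eef_pos: [0.4618, -0.0571, 0.0416]
ee_rot: [0.0, 0.811, 0.584, -0.0]
wrist_force: [0.0, 0.6, 0.6]
finger_gap: 0.0896
grasp_force: 0.0
```

Emit:
{"name": "step_arm", "arguments": {
  "deltas": [
    {"hand": 1, "x": 0, "y": 0, "z": -10, "roll": 0},
    {"hand": 1, "x": 0, "y": 0, "z": -20, "roll": 0},
    {"hand": 1, "x": 0, "y": 0, "z": -35, "roll": 0},
    {"hand": 1, "x": 0, "y": 0, "z": -35, "roll": -7},
    {"hand": 0.5, "x": 0, "y": 0, "z": -20, "roll": -7}
  ]
}}

```text
t: 9.88
eef_pos: [0.4633, -0.0573, 0.165]
ee_rot: [0.002, 0.732, 0.681, 0.001]
wrist_force: [0.5, -0.5, 0.3]
finger_gap: 0.087
grasp_force: 0.0
```

Emit:
{"name": "step_arm", "arguments": {
  "deltas": [
    {"hand": 0.5, "x": 0, "y": 0, "z": 0, "roll": -7},
    {"hand": 0.5, "x": -30, "y": 0, "z": 0, "roll": -2},
    {"hand": 0.5, "x": -40, "y": 0, "z": 0, "roll": 0},
    {"hand": 0.5, "x": -40, "y": 0, "z": 0, "roll": 0},
    {"hand": 0.5, "x": -40, "y": 0, "z": 0, "roll": 0}
  ]
}}

```text
t: 10.3
eef_pos: [0.4726, -0.2081, 0.1619]
ee_rot: [0.0, 0.678, 0.735, 0.0]
wrist_force: [1.2, 0.3, 0.7]
finger_gap: 0.0537
grasp_force: 0.0
```

```bash
python3 -c "
from h import *
go(499,-280.3,100,94.4)
for n,b in (('top',(300,205,380,262)),('side',(320,150,410,240))):
    p,d=bot.camera(n);np.savez(n+'4.npz',p=p,d=d)
    h=cv2.cvtColor(p,cv2.COLOR_RGB2HSV)
    m=np.zeros((400,640),bool);s=np.s_[b[1]:b[3],b[0]:b[2]]
    m[s]=((h[...,0]<22)&(h[...,1]>120)&(h[...,2]>80))[s]
    print(n,blob(n,m,.048 if n=='top' else .046))
f=np.load('side0.npz');h=cv2.cvtColor(f['p'],cv2.COLOR_RGB2HSV)
m=np.zeros((400,640),bool);m[155:200,350:400]=h[155:200,350:400,2]>100
print('cover side',blob('side',m,.005))
p=np.load('top4.npz')['p'];q=np.load('side4.npz')['p']
A=cv2.resize(p[200:265,290:390,::-1],(600,390),interpolation=2)[:,:400];
cv2.imwrite('pics/c4.png',np.hstack([cv2.resize(p[205:260,303:373,::-1],(385,302),interpolation=2),cv2.resize(q[165:240,340:410,::-1],(280,302),interpolation=2)]))"
```

```text
t 10.3 tcp [ 472.6 -208.1  161.9] yaw 94.6 tilt -1.0 q6 -0.52 gap 53.7 gf 0.0 F [1.2 0.3 0.7]
delta [-74.1  20.5  61.9] roll 0.2
top {'rect': array([461.4, -56.9,  83.3,  39.9,  71.7]), 'cen': array([461.4, -56.7]), 'mom_deg': np.float64(71.8)}
side {'rect': array([460.9, -58.2, 148.5,  69.8,  72.1]), 'cen': array([460.6, -57.3]), 'mom_deg': np.float64(71.7)}
cover side {'rect': array([ 453.4, -133.7,  108.8,   85.5,   71.5]), 'cen': array([ 458.6, -144.2]), 'mom_deg': np.float64(50.0)}
```

View pics/c4.png

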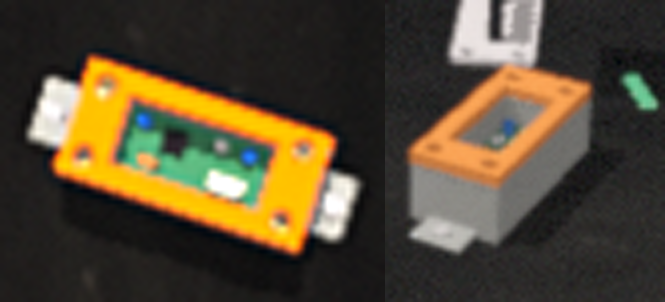

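Emit:
{"name": "step_arm", "arguments": {
  "deltas": [
    {"hand": 0.5, "x": -30, "y": 8, "z": 0, "roll": 0},
    {"hand": 0.5, "x": -30, "y": 8, "z": 15, "roll": 0},
    {"hand": 0.5, "x": -8, "y": 4, "z": 30, "roll": 0},
    {"hand": 0.5, "x": 0, "y": 0, "z": 35, "roll": 0.2},
    {"hand": 0.5, "x": 0, "y": 0, "z": 10, "roll": 0}
  ]
}}

```text
t: 10.82
eef_pos: [0.4951, -0.2712, 0.0671]
ee_rot: [-0.004, 0.68, 0.733, -0.001]
wrist_force: [-0.9, 0.6, 0.3]
finger_gap: 0.0458
grasp_force: 0.0
```

Emit:
{"name": "step_arm", "arguments": {
  "deltas": [
    {"hand": 0.5, "x": 0, "y": 0, "z": 0, "roll": 0},
    {"hand": 0.5, "x": 0, "y": 0, "z": 0, "roll": 0},
    {"hand": 0.5, "x": 0, "y": 0, "z": 0, "roll": 0},
    {"hand": 0.5, "x": 0, "y": 0, "z": 0, "roll": 0},
    {"hand": 0.5, "x": 0, "y": 0, "z": 0, "roll": 0}
  ]
}}

```text
t: 11.23
eef_pos: [0.4989, -0.2731, 0.0736]
ee_rot: [0.002, 0.68, 0.733, 0.0]
wrist_force: [-0.9, 0.1, -0.7]
finger_gap: 0.0459
grasp_force: 0.0
```

```bash
python3 -c "
from h import *
go(498.7,-280.3,17,94.4)
p,d=bot.camera('side');cv2.imwrite('pics/s5.png',cv2.resize(p[110:220,320:440,::-1],None,fx=5,fy=5,interpolation=2))"
```

```text
t 11.23 tcp [ 498.9 -273.1   73.6] yaw 94.4 tilt -1.0 q6 -0.6 gap 45.9 gf 0.0 F [-0.9  0.1 -0.7]
delta [-7.1 -0.9 56.6] roll -0.0
```

View pics/s5.png

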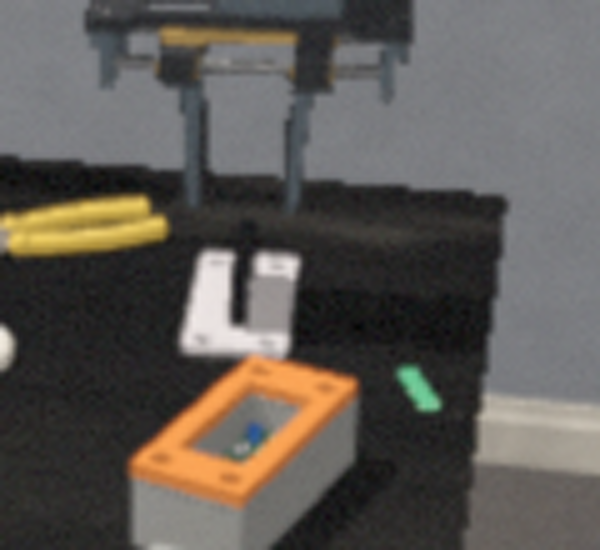

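Emit:
{"name": "step_arm", "arguments": {
  "deltas": [
    {"hand": 0.5, "x": -7, "y": 0, "z": 8, "roll": 0},
    {"hand": 0.5, "x": 0, "y": 0, "z": 14, "roll": 0},
    {"hand": 0.5, "x": 0, "y": 0, "z": 15, "roll": 0},
    {"hand": 0.5, "x": 0, "y": 0, "z": 15, "roll": 0},
    {"hand": 0.5, "x": 0, "y": 0, "z": 4.5, "roll": 0}
  ]
}}

```text
t: 11.7
eef_pos: [0.4972, -0.2796, 0.0131]
ee_rot: [-0.002, 0.68, 0.733, -0.0]
wrist_force: [-0.4, 0.5, 0.2]
finger_gap: 0.0453
grasp_force: 0.0
```

Emit:
{"name": "step_arm", "arguments": {
  "deltas": [
    {"hand": 0.5, "x": 0, "y": 0, "z": 0, "roll": 0},
    {"hand": 0.5, "x": 0, "y": 0, "z": 0, "roll": 0},
    {"hand": 0.5, "x": 0, "y": 0, "z": 0, "roll": 0},
    {"hand": 0.5, "x": 0, "y": 0, "z": 0, "roll": 0},
    {"hand": 0.5, "x": 0, "y": 0, "z": 0, "roll": 0}
  ]
}}

```text
t: 12.12
eef_pos: [0.499, -0.2802, 0.0161]
ee_rot: [0.001, 0.68, 0.733, 0.0]
wrist_force: [0.4, 0.1, -0.5]
finger_gap: 0.0458
grasp_force: 0.0
```

```bash
python3 -c "
from h import *
go(498.7,-280.3,17,94.4)"
```

```text
t 12.12 tcp [ 499.  -280.2   16.1] yaw 94.3 tilt -1.0 q6 -0.61 gap 45.8 gf 0.0 F [ 0.4  0.1 -0.5]
delta [-0.1 -0.3 -0.9] roll -0.1
```

Emit:
{"name": "step_arm", "arguments": {
  "deltas": [
    {"hand": 0, "x": 0, "y": 0, "z": 0, "roll": 0},
    {"hand": 0, "x": 0, "y": 0, "z": 0, "roll": 0},
    {"hand": 0, "x": 0, "y": 0, "z": 0, "roll": 0},
    {"hand": 0, "x": 0, "y": 0, "z": 0, "roll": 0},
    {"hand": 0, "x": 0, "y": 0, "z": 0, "roll": 0}
  ],
  "squeeze": 40
}}

```text
t: 12.53
eef_pos: [0.4985, -0.2799, 0.0153]
ee_rot: [0.0, 0.68, 0.733, -0.0]
wrist_force: [-0.6, -0.4, -0.2]
finger_gap: 0.0149
grasp_force: 0.0
```

Emit:
{"name": "step_arm", "arguments": {
  "deltas": [
    {"hand": 0, "x": 0, "y": 0, "z": 0, "roll": 0},
    {"hand": 0, "x": 0, "y": 0, "z": 0, "roll": 0},
    {"hand": 0, "x": 0, "y": 0, "z": 0, "roll": 0},
    {"hand": 0, "x": 0, "y": 0, "z": 0, "roll": 0},
    {"hand": 0, "x": 0, "y": 0, "z": 0, "roll": 0}
  ]
}}

```text
t: 12.95
eef_pos: [0.4985, -0.2799, 0.0152]
ee_rot: [0.0, 0.68, 0.733, -0.0]
wrist_force: [-0.1, 0.6, 0.5]
finger_gap: 0.0117
grasp_force: 40.0
```

```bash
python3 -c "
from h import *
go(461.9,-57,120,71.6)"
```

```text
t 12.95 tcp [ 498.5 -279.9   15.2] yaw 94.3 tilt -1.0 q6 -0.61 gap 11.7 gf 40.0 F [-0.1  0.6  0.5]
delta [ 225.   -19.7 -104.8] roll 22.7
```

Emit:
{"name": "step_arm", "arguments": {
  "deltas": [
    {"hand": 0, "x": 0, "y": 0, "z": -10, "roll": 0},
    {"hand": 0, "x": 0, "y": 0, "z": -20, "roll": 0},
    {"hand": 0, "x": 0, "y": 0, "z": -25, "roll": 0},
    {"hand": 0, "x": 0, "y": 0, "z": -25, "roll": 3},
    {"hand": 0, "x": 0, "y": 0, "z": -20, "roll": 5}
  ]
}}

```text
t: 13.37
eef_pos: [0.4986, -0.28, 0.1175]
ee_rot: [0.001, 0.73, 0.683, 0.0]
wrist_force: [1.1, -0.2, -1.4]
finger_gap: 0.0114
grasp_force: 40.0
```

Emit:
{"name": "step_arm", "arguments": {
  "deltas": [
    {"hand": 0, "x": 0, "y": 0, "z": -5, "roll": 5},
    {"hand": 0, "x": 0, "y": 0, "z": 0, "roll": 5},
    {"hand": 0, "x": 0, "y": 0, "z": 0, "roll": 4.7},
    {"hand": 0, "x": 0, "y": 0, "z": 0, "roll": 0},
    {"hand": 0, "x": 0, "y": 0, "z": 0, "roll": 0}
  ]
}}

```text
t: 13.78
eef_pos: [0.4982, -0.2797, 0.1205]
ee_rot: [-0.0, 0.81, 0.586, -0.0]
wrist_force: [-0.2, 0.0, -2.0]
finger_gap: 0.0117
grasp_force: 40.0
```

```bash
python3 -c "
from h import *
go(461.9,-57,120,71.6)"
```

```text
t 13.78 tcp [ 498.2 -279.7  120.5] yaw 71.8 tilt -1.0 q6 -0.21 gap 11.7 gf 40.0 F [-0.2  0.  -2. ]
delta [ 200.1 -104.3    0.5] roll 0.2
```

Emit:
{"name": "step_arm", "arguments": {
  "deltas": [
    {"hand": 0, "x": 12, "y": -6, "z": 0, "roll": 0.2},
    {"hand": 0, "x": 24, "y": -12.5, "z": 0, "roll": 0},
    {"hand": 0, "x": 30, "y": -15.5, "z": 0, "roll": 0},
    {"hand": 0, "x": 30, "y": -15.5, "z": 0, "roll": 0},
    {"hand": 0, "x": 30, "y": -15.5, "z": 0, "roll": 0}
  ]
}}

```text
t: 14.2
eef_pos: [0.4758, -0.1376, 0.12]
ee_rot: [-0.001, 0.812, 0.584, -0.0]
wrist_force: [0.9, -0.2, -0.5]
finger_gap: 0.0115
grasp_force: 40.0
```

Emit:
{"name": "step_arm", "arguments": {
  "deltas": [
    {"hand": 0, "x": 30, "y": -15.5, "z": 0, "roll": 0},
    {"hand": 0, "x": 24, "y": -12.5, "z": 0, "roll": 0},
    {"hand": 0, "x": 14, "y": -8, "z": 0, "roll": 0},
    {"hand": 0, "x": 6, "y": -3.5, "z": 0, "roll": 0},
    {"hand": 0, "x": 0, "y": 0, "z": 0, "roll": 0}
  ]
}}

```text
t: 14.62
eef_pos: [0.4623, -0.0554, 0.1203]
ee_rot: [-0.0, 0.811, 0.585, -0.0]
wrist_force: [-0.2, -1.0, -1.5]
finger_gap: 0.0121
grasp_force: 40.0
```

Emit:
{"name": "step_arm", "arguments": {
  "deltas": [
    {"hand": 0, "x": 0, "y": 0, "z": 0, "roll": 0},
    {"hand": 0, "x": 0, "y": 0, "z": 0, "roll": 0},
    {"hand": 0, "x": 0, "y": 0, "z": 0, "roll": 0},
    {"hand": 0, "x": 0, "y": 0, "z": 0, "roll": 0},
    {"hand": 0, "x": 0, "y": 0, "z": 0, "roll": 0}
  ]
}}

```text
t: 15.03
eef_pos: [0.4632, -0.0577, 0.1201]
ee_rot: [0.0, 0.812, 0.583, -0.0]
wrist_force: [-0.4, 0.1, -2.0]
finger_gap: 0.0119
grasp_force: 40.0
```

```bash
python3 -c "
from h import *
go(461.9,-57,75,71.6)"
```

```text
t 15.03 tcp [463.2 -57.7 120.1] yaw 71.4 tilt -1.0 q6 0.18 gap 11.9 gf 40.0 F [-0.4  0.1 -2. ]
delta [ 0.3 -1.4 45.1] roll -0.2
```

Emit:
{"name": "step_arm", "arguments": {
  "deltas": [
    {"hand": 0, "x": 0, "y": -1.2, "z": 8, "roll": -0.2},
    {"hand": 0, "x": 0, "y": 0, "z": 13, "roll": 0},
    {"hand": 0, "x": 0, "y": 0, "z": 13, "roll": 0},
    {"hand": 0, "x": 0, "y": 0, "z": 8, "roll": 0},
    {"hand": 0, "x": 0, "y": 0, "z": 2, "roll": 0}
  ]
}}

```text
t: 15.45
eef_pos: [0.4607, -0.0566, 0.0745]
ee_rot: [-0.001, 0.811, 0.585, -0.001]
wrist_force: [-0.3, -0.1, -1.4]
finger_gap: 0.0116
grasp_force: 40.0
```

Emit:
{"name": "step_arm", "arguments": {
  "deltas": [
    {"hand": 0, "x": 0, "y": 0, "z": 0, "roll": 0},
    {"hand": 0, "x": 0, "y": 0, "z": 0, "roll": 0},
    {"hand": 0, "x": 0, "y": 0, "z": 0, "roll": 0},
    {"hand": 0, "x": 0, "y": 0, "z": 0, "roll": 0},
    {"hand": 0, "x": 0, "y": 0, "z": 0, "roll": 0}
  ]
}}

```text
t: 15.87
eef_pos: [0.4623, -0.0567, 0.0767]
ee_rot: [0.0, 0.811, 0.585, 0.0]
wrist_force: [-0.8, 0.2, -1.4]
finger_gap: 0.0115
grasp_force: 40.0
```

```bash
python3 -c "
from h import *
go(461.9,-57,75,71.6)
p,d=bot.camera('side');cv2.imwrite('pics/s6.png',cv2.resize(p[140:240,325:415,::-1],None,fx=6,fy=6,interpolation=2))
h=cv2.cvtColor(p,cv2.COLOR_RGB2HSV);m=np.zeros((400,640),bool);s=np.s_[150:215,335:400]
m[s]=((h[...,2]>130)&(h[...,1]<70))[s]
print(blob('side',m,.064))"
```

```text
t 15.87 tcp [462.3 -56.7  76.7] yaw 71.6 tilt -1.0 q6 0.17 gap 11.5 gf 40.0 F [-0.8  0.2 -1.4]
delta [-0.4 -0.3  1.7] roll 0.0
{'rect': array([460.6, -60.2, 142.8,  65.7,  71.1]), 'cen': array([459.7, -50.9]), 'mom_deg': np.float64(63.9)}
```

View pics/s6.png

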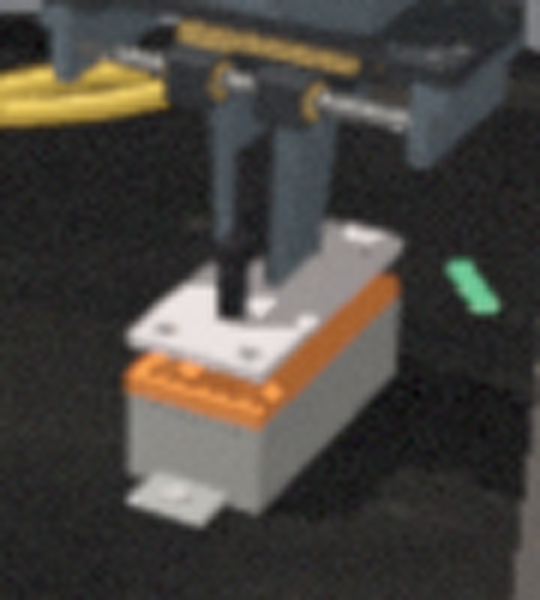

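```bash
python3 -c "
from h import *
p,d=bot.camera('top');np.savez('t6.npz',p=p,d=d)
o=bot.get_obs();print(o['eef_pos'],o['qvel'].round(3))
q=p[200:265,295:385,::-1];im=cv2.resize(q,None,fx=6,fy=6,interpolation=2)
a=np.radians(71.6);R=np.array([[np.cos(a),-np.sin(a)],[np.sin(a),np.cos(a)]])
C=np.array([[65,30],[65,-30],[-65,-30],[-65,30]])/1000@R.T+[.4614,-.0568]
uv=proj('top',np.c_[C,np.full(4,.0665)]);print(uv.round(1))
pts=((uv-[295,200]+.5)*6).astype(int)
for x,y in pts: cv2.circle(im,(int(x),int(y)),3,(0,0,255),1)
cv2.imwrite('pics/t6.png',im)"
```

```text
[ 0.46214045 -0.05664971  0.07655492] [ 0.     0.004  0.003  0.001 -0.    -0.   ]
[[312.2 234.9]
 [319.1 214.3]
 [363.8 229.2]
 [357.1 250. ]]
```

View pics/t6.png

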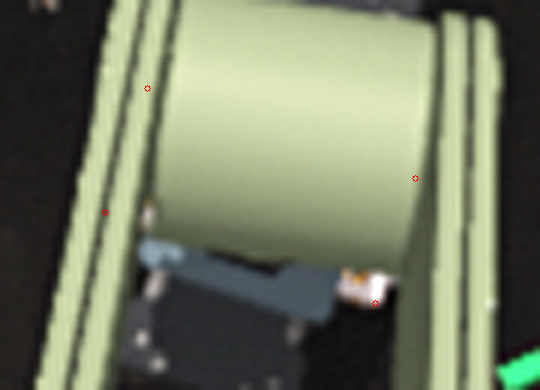

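```bash
python3 -c "
from h import *
p6,_=bot.camera('side');p4=np.load('side4.npz')['p']
def mask(p,k):
    h=cv2.cvtColor(p,cv2.COLOR_RGB2HSV)
    m=((h[...,0]<22)&(h[...,1]>120)&(h[...,2]>80)) if k else ((h[...,2]>120)&(h[...,1]<50))
    o=np.zeros_like(m);o[150:225,335:410]=m[150:225,335:410]
    n,l,s,_=cv2.connectedComponentsWithStats(o.astype(np.uint8));return l==1+s[1:,4].argmax()
a=np.radians(71.6);ax=np.array([np.cos(a),np.sin(a)]);no=np.array([ax[1],-ax[0]]);c=np.array([461.4,-56.8])
for nm,m,zb,zt in (('spacer',mask(p4,1),.040,.048),('cover',mask(p6,0),.0615,.0665)):
    xs=np.where(m.any(0))[0];u0=xs[0];print(nm,'cols',u0,xs[-1])
    us=np.arange(u0+4,u0+19);vb=np.array([np.where(m[:,u])[0].max()+.5 for u in us])
    w=ray('side',np.c_[us,vb],zb)*1000-c; s=w@ax; k=np.polyfit(w@no,s,1)
    print(' end edge along-axis',np.median(s).round(2),s.round(1).tolist(),'slope',k[0].round(3))
    r=np.where(m[:,u0:u0+3].any(1))[0].min(); vs=np.arange(r-10,r-1)
    ul=np.array([np.where(m[v])[0].min()-.5 for v in vs]); w=ray('side',np.c_[ul,vs],zt)*1000-c
    print(' left edge cross',np.median(w@no).round(2),(w@no).round(1).tolist())
"
```

```text
spacer cols 345 391
 end edge along-axis 63.69 [63.3, 66.2, 64.9, 63.7, 62.4, 65.3, 64.1, 62.8, 65.7, 64.5, 63.2, 62.0, 64.9, 63.6, 62.4] slope 0.029
 left edge cross 32.98 [33.2, 32.8, 32.5, 32.2, 34.0, 33.7, 33.3, 33.0, 32.7]
cover cols 346 391
 end edge along-axis 61.72 [60.6, 59.4, 62.4, 61.2, 60.0, 62.9, 61.7, 60.5, 59.3, 62.3, 65.2, 64.0, 62.8, 61.6, 64.5] slope -0.089
 left edge cross 30.15 [-4.2, 28.2, 27.8, 29.5, 31.3, 30.9, 30.5, 30.2, 31.9]
```

```bash
python3 -c "
from h import *
ps=[bot.camera('side')[0].astype(float) for _ in range(4)];p=np.mean(ps,0)
q=p[...,0]-p[...,2]  # R-B: ~0 on cover, large on orange
a=np.radians(71.6);ax=np.array([np.cos(a),np.sin(a)]);no=np.array([ax[1],-ax[0]]);c=np.array([461.4,-56.8])
us=np.arange(350,367)
g=proj('side',np.c_[(c+65*ax+np.array([[t] for t in (-28,0,28)])*no)/1000,np.full(3,.0615)]);print(g.round(1))
vs0=np.interp(us,*g[np.argsort(g[:,0])].T)
out=[]
for u,v0 in zip(us,vs0):
    v=np.arange(int(v0)-4,int(v0)+5);s=q[v,u];t=.5*(s.min()+s.max());i=np.argmax(s>t);out.append(v[i-1]+(t-s[i-1])/(s[i]-s[i-1]))
w=ray('side',np.c_[us,out],.0615)*1000-c;s=w@ax
print('dv',(np.array(out)-vs0).round(1).tolist());print(np.median(s).round(2),s.round(1).tolist(),np.polyfit(w@no,s,1)[0].round(3))
go(461.9,-57,75,71.6)
"
```

```text
[[366.6 203.4]
 [356.1 200.3]
 [346.  197.4]]
dv [-0.1, -0.4, -0.4, -0.0, -0.1, -0.2, -0.2, -0.3, -0.3, 0.1, 0.2, 0.1, 0.3, 0.2, 0.0, -0.0, 0.0]
64.93 [64.6, 63.4, 63.3, 64.9, 64.7, 64.0, 64.0, 63.7, 63.6, 65.6, 65.7, 65.2, 66.2, 65.9, 65.1, 64.9, 65.1] -0.042
t 16.22 tcp [462.  -56.6  76.3] yaw 71.6 tilt -1.0 q6 0.17 gap 11.7 gf 40.0 F [-0.9  0.1 -2. ]
delta [-0.4  0.   1.3] roll 0.0
```

```bash
python3 -c "
from bench import bot
print(bot.hand_in())"
```

```text
the job is handed in; nothing more can be done
None
```

I placed and released the spacer on the housing, and handed the job in with the cover held still about 13 mm above it. By my camera measurements both are lined up to within about 1–2 mm; the hand-in gave no verdict, and the arm blocked a final overhead check of the cover.

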